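# Seat the safety chuck key in a rotary chuck

### The job

Pull the black dust plug out of the key socket on top of the rotary chuck and put it in the shallow aluminium tray. Then take the T-handled chuck key from its stand, turn it until its square end meshes with the square socket, and slide it fully home against the ejector spring, so that its collar sits flush on the socket's face. Finish while still holding the key there, gripped and pressed down (the spring throws it out if you let go); leave the brass bush, the small carton and the screwdriver where they are.

Things in the scene. Friction and masses are not known exactly. Their poses are not given: they have to be found in the camera images.
- socket (a point): Key socket on top of the chuck: square hole 15.6 mm across flats in a round, dark-rimmed steel pinion (32 mm diameter, face 4 mm proud of the chuck). Point: centre of the hole's mouth, level with the pinion's face, 157 mm above the table. z up; x, y square to the hole's flats, turning with the pinion, whose angle varies; it is stiff (0.25 N m) but can turn.
- ejector (a joint): Brass spring pin in the socket, travel along the hole's axis in m: 0 = up (its top 11 mm below the socket's face), grows as it is pushed down, 0.009 when the key is fully home, stop at 0.011. It pushes up with 6 N at 0 and about 11 N at 0.009, more than the key weighs.
- rotary: Rotary unit fixed to the table: horizontal steel chuck 136 mm diameter, 64 mm thick, stepped jaws on its front (-x) face, socket in the middle of its thickness; behind it an aluminium motor box 100 mm wide, top at 120 mm, 45 to 130 mm along +x. Origin: on the table, straight below the socket; x along the chuck's axis, z up.
- key_hub (a point): Middle of the key's flat-sided hub, 74 mm above the key's origin, the place to grip: hub 34 mm along x, 16 mm along y (close the fingers along y), 36 mm tall, from 56 to 92 mm. A round T-bar, 10 mm diameter, runs through it along x.
- plug: Black plastic dust plug, 30 g, standing loosely in the socket: round stub 13 mm diameter, 8 mm long (in the hole), flange 32 mm diameter, 6 mm thick, lying on the pinion's face, then a round grip knob 22 mm diameter, 36 mm tall. Origin: underside of the stub; z up along its axis; 50 mm tall in all; grip the knob about 37 mm above the origin.
- plug_mid (a point): Point on the plug's axis, 25 mm above its origin (the middle of its height).
- tray: Shallow aluminium tray fixed to the table, 150 mm (x) by 120 mm (y) outside, 30 mm high, walls and floor about 3 mm. Origin: centre of its underside, on the table.
- key: Steel T-handled chuck key, 0.3 kg, upright in its stand. From the bottom: square drive 14 mm across flats, 20 mm long, lowest 4 mm tapered; collar 29 mm diameter, 8 mm thick; stem 18 mm diameter; hub; T-bar 110 mm long. Origin: bottom centre of the square; z up the stem; x along the T-bar. Its flats are square to x and y, so it fits in any of four quarter turns.
- key_collar (a point): Point on the key's axis at the underside of its collar, 20 mm above the key's origin; it meets the socket's face when the key is home.
- stand: Grey plastic block fixed to the table, 70 by 70 by 30 mm, with a round hole 23 mm diameter, 26 mm deep in the middle of its top; the key's square end hangs in it and the collar rests on the top. Origin: centre of its underside.
- bush: Bystander: flanged brass bush standing on the table, 47 mm tall, 64 mm across the flange on top. Origin: centre of its underside.
- carton: Bystander: small brown carton, 90 by 120 by 70 mm high. Origin: centre of its underside.
- driver: Bystander: screwdriver with a black handle lying on the table between the robot and the chuck. Origin under its middle; x along it.
There are look-alikes about, which are no part of the job. What is shaped like the key but blue or red is not meant.

How it is judged:
By the outcome, as a careful person would: the job done as asked, in the order asked, and still so for the second after the job is handed in, while the arm keeps its last pose, push and grip.
It also fails if it takes over 64 s, if anything falls off the work surface, if the arm or the gripper's body presses on something with over 40 N, if the wrist force passes 120 N, or if a joint passes its speed limit or range.

### The arm

A 6-joint arm with a two-finger parallel gripper is mounted at the origin on the work surface. World frame = base frame: x ahead of the robot, y to its left, z up, the work surface at z = 0. Lengths are in mm, angles in rad, forces in N, time in s.
With the tool pointing down it reaches from about 325 to 775 mm from the base axis. Payload 5.5 kg.
Tool frame: the origin (TCP) lies between the finger pads; the fingertips stand 8 mm ahead of it and the grasp point (between the pads) lies 11 mm behind it; x points along the fingers, y is the direction in which the jaws open and shut, and the axes are right-handed (so a half turn about x gives the same grasp; the last joint's range is limited). The gripper opens to 88 mm and grips with 3 to 60 N. Pads are 20 mm wide; open, the fingers measure 115 mm over their backs; the gripper's body (75 mm by 178 mm) begins 61 mm behind the grasp point.
Start: joints at [-1.256, 0.091, 1.231, -0, 1.82, -0.057], TCP at [217.976, -559.019, 200.331] pointing down, gripper open.
Joint ranges: [-2.87, 2.87], [-0.86, 2.18], [0.17, 2.46], [-1.51, 4.65], [0.06, 2.69], [-2.65, 2.65]. Speed limits (rad/s): [2.57, 2.57, 3.01, 3.14, 3.14, 3.14].

### API

Orientations are given as a rotation vector (axis times angle).
In Python, from station import r, capture gives the robot as it stands.
- The arm moves only by the shell command python3 -m crank 'ROWS' [FORCE]. ROWS is JSON, a list of rows, each a list of 3 entries, a list of its own where there are three numbers: the shift along the tool's x, y, z in cm, then the turn, a rotation vector about the tool's x, y, z in degrees, then the finger opening in cm, from 0 to 8.78. A call has 1 to 8 rows; each row is the pose to reach, as a shift and turn from the pose measured when the call began, along the tool's axes at that moment; what a row does not reach only later rows make up. A row lasts 1/12 s, in which the tool goes at most 41.7 mm and 7.16 degrees, less where a joint would pass 70% of its speed; a pose out of reach is approached as far as the arm can. A call with a gripper value outside its range is refused whole. The fingers move at their own pace and stop on an object; FORCE is the grip in N (left out, the last holds). Time passes only in rows, so rows that repeat a pose let the fingers close. It gives the time, the measured TCP pose, the force and the opening at its end, in the units of the state.
- r.state(): the state, without advancing time (a new reading comes with each control period).
- capture(name): name is "side" or "top" or "wrist"; returns a dict with "color" (420x560x3 uint8, red, green, blue), "mtx" (3x3 intrinsics, pixels), "xyz" and "orientation" of the camera in the world. Camera axes: x right, y down, z forward; pixel columns grow to the right and rows downward; lengths in mm; the calibration is good to about 2 mm. The wrist camera is an equidistant fisheye: a pixel r from the principal point sees the ray r / f radians off the axis. A picture is of the moment at which its call begins. There is no depth.
- r.hand_in(): hands the job in, once; it reports no verdict.
The state is a dict: "t": time; "q": joint angles; "joint_velocities": joint speeds; "joint_torque": joint torques, N m; "tool_pos": TCP position; "tcp_rot": TCP orientation; "wrist_force": force on the tool from outside, world axes, zero at the start; "torque": the same for the moment, N m; "finger_gap": finger opening in mm.
Only numpy, scipy, OpenCV 4.12 (cv2) and the standard library are available. Lean on these libraries where they do the work, as an engineer would, in place of code of your own. Each camera call takes 0.05 s, during which the arm holds its last target. There are 200 camera calls.

## Working session

There is one attempt and no reset: what is moved stays moved. The work goes in short steps, Python scripts to look and compute and a shell command to move; the robot and the scene stay as the last step left them, time stands still between calls to the robot, and variables do not carry over. Pictures are saved under pics/ and viewed, about 8 in all and at most 12, crops included, and the job is handed in when it is done.

```bash
mkdir -p pics; ls
cat > h.py <<'E'
import numpy as np, cv2
from scipy.spatial.transform import Rotation as R
from station import r, capture
def snap(n,f):
    c=capture(n); cv2.imwrite('pics/'+f+'.png',c['color'][:,:,::-1]); np.save('pics/'+f+'.npy',c,allow_pickle=True); return c
def load(f): return np.load('pics/'+f+'.npy',allow_pickle=True).item()
def rot(o):
    o=np.array(o,float); return o if o.shape==(3,3) else R.from_rotvec(o).as_matrix()
def ray(c,u,v,fish=False):
    K=np.array(c['mtx']); x=(u-K[0,2])/K[0,0]; y=(v-K[1,2])/K[1,1]
    if fish:
        t=np.hypot(x,y); s=np.sinc(t/np.pi); d=np.array([x*s,y*s,np.cos(t)])
    else: d=np.array([x,y,1.])
    return np.array(c['xyz'],float), rot(c['orientation'])@d
def onz(c,u,v,z,fish=False):
    p,d=ray(c,u,v,fish); return p+d*(z-p[2])/d[2]
def proj(c,P,fish=False):
    K=np.array(c['mtx']); q=rot(c['orientation']).T@(np.array(P,float)-np.array(c['xyz']))
    if fish:
        rr=np.hypot(q[0],q[1]); t=np.arctan2(rr,q[2]); a=q[:2]/max(rr,1e-9)*t
    else: a=q[:2]/q[2]
    return np.array([K[0,0]*a[0]+K[0,2],K[1,1]*a[1]+K[1,2]])
def go(P,ang=None):
    "shift in tool cm to world TCP P"
    s=r.state(); M=rot(s['tcp_rot']); return M.T@(np.array(P)-np.array(s['tool_pos']))/10
E
python3 - <<'E'
from h import *
a=snap('top','top0');b=snap('side','side0');w=snap('wrist','wrist0')
for c in(a,b,w): print(np.round(c['mtx'],1).tolist(),np.round(c['xyz'],1),np.round(c['orientation'],4).tolist())
s=r.state();print(s); print(rot(s['tcp_rot']).round(3))
cv2.imwrite('pics/v0.png',np.vstack([np.hstack([a['color'],b['color']])])[:,:,::-1][::1,::1])
im=np.hstack([a['color'],b['color']])[:,:,::-1]; print(im.shape)
E
```

```text
pics
[[452.1, 0.0, 287.7], [0.0, 452.1, 203.4], [0.0, 0.0, 1.0]] [ 492.3    3.6 1216.4] [-2.1575, 2.2178, -0.061]
[[386.6, 0.0, 276.1], [0.0, 386.6, 212.9], [0.0, 0.0, 1.0]] [368.2 518.3 662. ] [-0.4947, 2.7144, -1.1659]
[[325.2, 0.0, 286.8], [0.0, 325.2, 212.0], [0.0, 0.0, 1.0]] [ 292.3 -530.6  383.8] [2.3874, -1.6294, -0.2445]
{'t': 0.15, 'q': array([-1.25569191e+00,  9.16981089e-02,  1.23159230e+00,  1.33813967e-05,
        1.81976946e+00, -5.67190356e-02]), 'joint_velocities': array([-0.00109455, -0.0017078 , -0.00416949, -0.00067546, -0.00143537,
        0.00116582]), 'joint_torque': array([ 1.48588639e-03, -4.47046530e+01, -4.06907380e+01,  6.98932121e-02,
        2.74700375e-02, -1.13644883e-04]), 'tool_pos': array([ 217.90603549, -558.7725008 ,  199.46891526]), 'tcp_rot': array([ 2.01870398,  0.38121889, -2.01906587]), 'wrist_force': array([-0.11891306, -0.27563203,  0.05744049]), 'torque': array([-0.07745176, -0.08264415, -0.03281885]), 'finger_gap': 87.85584568546842}
[[-0.     0.363 -0.932]
 [ 0.001 -0.932 -0.363]
 [-1.    -0.001 -0.   ]]
(420, 1120, 3)
```

View pics/top0.png

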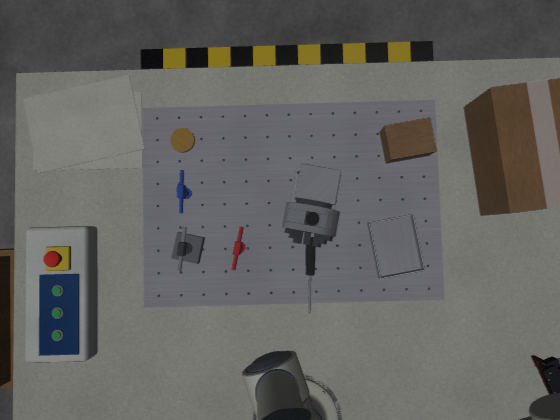

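View pics/side0.png

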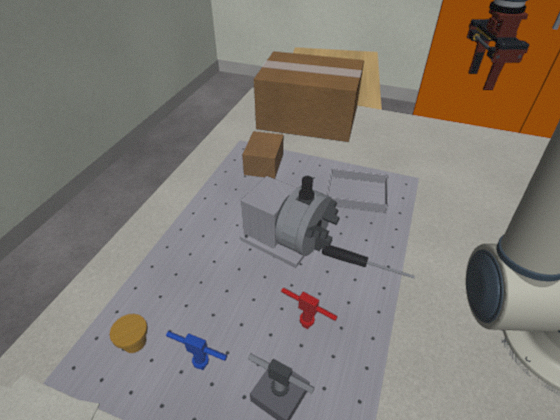

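The top picture shows the plug at about (312,218) on the chuck, with the grey key in its stand at (185,248). The look-alikes are the blue key at (181,191) and the red key at (237,248). The black driver handle at (310,255) could be mistaken for the plug. The tray is at (396,246), the bush at (182,140) and the carton at (408,140). I choose the grey key in the stand and the upright black knob on the chuck. One close crop will check both choices.

Run:
```python
from h import *
a=load('top0')['color'][:,:,::-1];b=load('side0')['color'][:,:,::-1]
f=lambda i,x,y,w,h:cv2.resize(i[y:y+h,x:x+w],(400,300),interpolation=cv2.INTER_CUBIC)
cv2.imwrite('pics/crop1.png',np.vstack([np.hstack([f(a,280,190,64,48),f(a,157,222,64,48)]),np.hstack([f(b,270,165,80,60),f(b,235,340,100,75)])]))
a0=load('top0');b0=load('side0')
print('plug top',onz(a0,312,218,199),'key top',onz(a0,185,248,98), 'tray',onz(a0,396,246,30))
for i,nm in((a,'top'),(b,'side')):
    hsv=cv2.cvtColor(i,cv2.COLOR_BGR2HSV); m=(hsv[:,:,2]<45).astype(np.uint8)
    n,l,st,c=cv2.connectedComponentsWithStats(m)
    for k in range(1,n):
        if 20<st[k,4]<2000: print(nm,st[k],c[k].round(1))
```

```text
plug top [520.21307065 -45.62674272 199.        ] key top [457.63099663 264.88262266  98.        ] tray [ 445.75306445 -270.69897468   30.        ]
top [411  41  22  20 435] [421.6  50.5]
top [366  42  22  21 417] [376.5  52. ]
top [276  45  22  20 436] [286.4  54.6]
top [321  44  22  20 426] [331.3  53.4]
top [186  47  22  21 429] [196.4  57.2]
top [231  46  22  20 432] [241.6  55.7]
top [141  49  22  20 440] [151.5  58.5]
top [325 203   7   6  24] [328.  205.3]
top [306 212  13  13 139] [311.8 218.2]
top [306 237   9  38 275] [310.2 257.5]
top [183 242   7  14  58] [185.1 248.1]
top [   0  256   11  130 1274] [  4.5 319.4]
top [245 351  47  22 349] [271.4 358.4]
top [532 356  28  64 881] [549.3 382. ]
top [262 397  50  23 552] [290.4 412.7]
top [312 407  10  13  36] [316.7 412.6]
top [521 417  11   3  21] [526.8 418.4]
side [490   2  36  17 255] [504.4   9.6]
side [470  19  59  40 579] [496.   37.9]
side [496  20   7  11  36] [498.7  24.7]
side [468  30   9  10  43] [471.2  34.1]
side [478  32  12   9  39] [483.   37.1]
side [469  52  15  21 146] [476.1  62.1]
side [300 177  14  23 128] [306.2 189.2]
side [323 251  22   9  40] [333.2 255.4]
side [467 280   7  11  24] [468.6 284.9]
side [468 283  16  14  53] [476.3 289.2]
side [469 297  15  24  84] [475.4 308.8]
side [484 310  14  12  24] [491.1 317.2]
```

View pics/crop1.png

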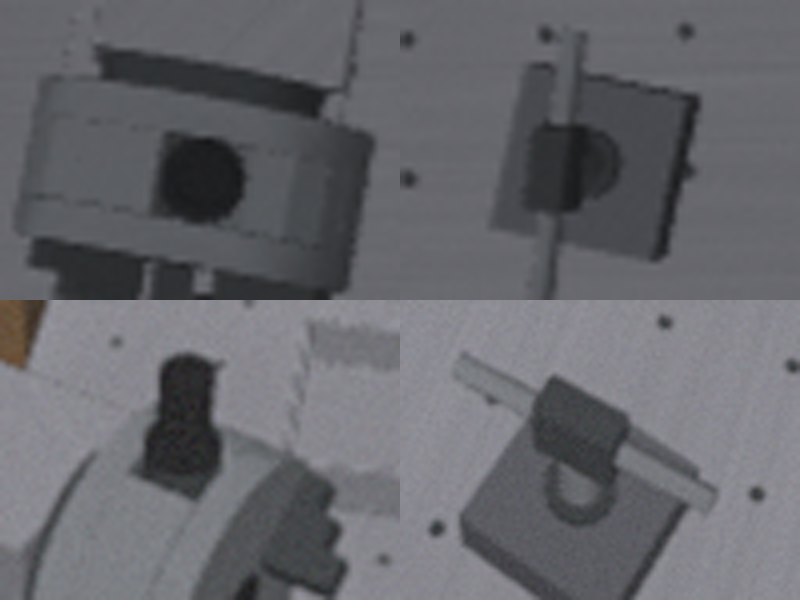

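The crop confirms both choices: a round black plug on the chuck at (312.5,218.5), and a grey key with a dark hub and T-bar in its stand.

Run:
```python
from h import *
a=load('top0');b=load('side0')
def tri(u,v):
    p,d=ray(a,*u);q,e=ray(b,*v);d/=np.linalg.norm(d);e/=np.linalg.norm(e)
    s=np.linalg.lstsq(np.c_[d,-e],q-p,rcond=None)[0];A=p+s[0]*d;B=q+s[1]*e;return ((A+B)/2).round(1),np.linalg.norm(A-B).round(1)
print('plugtop',tri((312.3,218.4),(307.4,178.8)),onz(a,312.3,218.4,199))
P=onz(a,157+173/6.25,222+30/6.25,84);Q=onz(a,157+140/6.25,222+295/6.25,84)
print('bar',P,Q,np.degrees(np.arctan2(*(P-Q)[1::-1])), np.linalg.norm(P-Q),onz(a,182,248.9,84))
# tray corners in top
print([onz(a,*c,30).round(0) for c in((368,221),(411,214),(423,270),(380,277))], onz(a,396,245.5,30))
print(go([onz(a,312.3,218.4,199)[0],onz(a,312.3,218.4,199)[1],240]))
```

```text
plugtop (array([519.7, -46.1, 200.4]), np.float64(0.9)) [519.2951829  -46.27358759 199.        ]
bar [510.11126753 268.24146925  84.        ] [404.97957757 282.82928227  84.        ] -7.899778376873342 106.1389491311591 [455.1613859  275.68526699  84.        ]
[array([ 513., -200.,   30.]), array([ 528., -313.,   30.]), array([ 382., -338.,   30.]), array([ 367., -226.,   30.])] [ 447.05239479 -270.75348865   30.        ]
[ -3.9947389  -36.80362365 -46.69977064]
```

```bash
python3 -m crank '[[[-4,-4,-4],[7,0,0],8.7],[[-4,-37,-47],[14,0,0],8.7],[[-4,-37,-47],[21,0,0],8.7],[[-4,-37,-47],[29,0,0],8.7],[[-4,-37,-47],[29,0,0],8.7],[[-4,-37,-47],[29,0,0],8.7],[[-4,-37,-47],[29,0,0],8.7],[[-4,-37,-47],[29,0,0],8.7]]' 20
python3 -c "
from h import *
print(go([519.4,-46.2,240]).round(2), rot(r.state()['tcp_rot']).round(3))"
```

```text
t: 0.82
tool_pos: [380.3, -278.1, 232.1]
tcp_rot: [-2.15, 0.144, 2.152]
wrist_force: [0.9, -0.9, 0.2]
finger_gap: 86.9
[ -0.76 -24.85 -10.66] [[-0.    -0.134 -0.991]
 [ 0.001 -0.991  0.134]
 [-1.    -0.001  0.001]]
```

```bash
python3 -m crank '[[[-0.8,-24.9,-10.7],[0,0,0],6],[[-0.8,-24.9,-10.7],[0,0,0],6],[[-0.8,-24.9,-10.7],[0,0,0],6],[[-0.8,-24.9,-10.7],[0,0,0],6],[[-0.8,-24.9,-10.7],[0,0,0],6],[[-0.8,-24.9,-10.7],[0,0,0],6],[[-0.8,-24.9,-10.7],[0,0,0],6],[[-0.8,-24.9,-10.7],[0,0,0],6]]' 20
python3 -c "
from h import *
print(go([519.4,-46.2,175]).round(2))
w=snap('wrist','wrist1'); M=rot(r.state()['tcp_rot']);print(M.round(3))
print(proj(w,[519.4,-46.2,199],1),proj(w,r.state()['tool_pos'],1))
"
```

```text
t: 1.48
tool_pos: [521.1, -41.6, 239.4]
tcp_rot: [-2.151, 0.136, 2.155]
wrist_force: [0.1, -0.5, -0.7]
finger_gap: 59.9
[6.44 0.49 0.1 ]
[[-0.002 -0.13  -0.991]
 [ 0.002 -0.991  0.13 ]
 [-1.    -0.001  0.002]]
[292.95115411 228.54164516] [289.84105763 250.02599197]
```

View pics/wrist1.png

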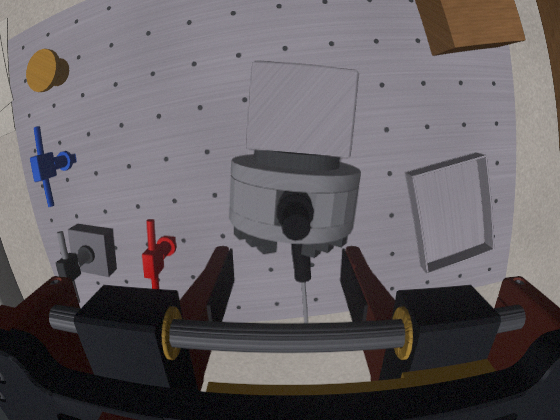

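The wrist view shows the knob's top at about (296,224), against a predicted (293,228), so the position agrees to about 2 mm. I descend and grip.

```bash
python3 -m crank '[[[2,0.5,0.1],[0,0,0],6],[[5,0.5,0.1],[0,0,0],6],[[6.4,0.5,0.1],[0,0,0],6],[[6.4,0.5,0.1],[0,0,0],6],[[6.4,0.5,0.1],[0,0,0],1.5],[[6.4,0.5,0.1],[0,0,0],1.5],[[6.4,0.5,0.1],[0,0,0],1.5],[[6.4,0.5,0.1],[0,0,0],1.5]]' 20
python3 -c "
from h import *
print(go([519.4,-46.2,175]).round(2),r.state()['torque'])"
```

```text
t: 2.2
tool_pos: [519.1, -48.9, 177.4]
tcp_rot: [-2.154, 0.14, 2.152]
wrist_force: [-0.0, 0.1, -0.2]
finger_gap: 36.7
[ 0.24 -0.27  0.  ] [0.08010379 0.01948966 0.03601767]
```

```bash
python3 -m crank '[[[0.3,-0.2,0],[0,0,0],1.5],[[0.3,-0.2,0],[0,0,0],1.5],[[0.3,-0.2,0],[0,0,0],1.5],[[0.3,-0.2,0],[0,0,0],1.5],[[0.3,-0.2,0],[0,0,0],1.5],[[0.3,-0.2,0],[0,0,0],1.5]]' 20
```

```text
t: 2.7
tool_pos: [519.5, -46.9, 174.7]
tcp_rot: [-2.154, 0.14, 2.152]
wrist_force: [0.4, -1.1, 1.2]
finger_gap: 20.1
```

```bash
python3 -m crank '[[[-1,0,0],[0,0,0],1.5],[[-3,0,0],[0,0,0],1.5],[[-6,0,0],[0,0,0],1.5],[[-9,0,0],[0,0,0],1.5],[[-9,0,0],[0,0,0],1.5]]' 20
python3 - <<'E'
from h import *
w=snap('wrist','wrist2'); a=snap('top','top2'); b=snap('side','side2')
f=lambda i,x,y,ww,h:cv2.resize(i['color'][y:y+h,x:x+ww,::-1],(400,300),interpolation=cv2.INTER_CUBIC)
u=proj(a,[519,-46,157]).astype(int);v=proj(b,[519,-46,157]).astype(int);k=proj(w,[519,-46,157],1).astype(int)
print(u,v,k)
cv2.imwrite('pics/crop2.png',np.vstack([np.hstack([f(a,u[0]-32,u[1]-24,64,48),f(b,v[0]-40,v[1]-40,80,60)]),np.hstack([f(w,k[0]-60,k[1]-45,120,90),f(w,10,200,200,150)])]))
print(go([447,-270,265]).round(2))
E
```

```text
t: 3.12
tool_pos: [520.6, -47.2, 272.1]
tcp_rot: [-2.165, 0.141, 2.142]
wrist_force: [0.6, -0.1, 1.4]
finger_gap: 20.3
[311 219] [306 196] [285 204]
[-0.06 23.06  4.27]
```

View pics/crop2.png

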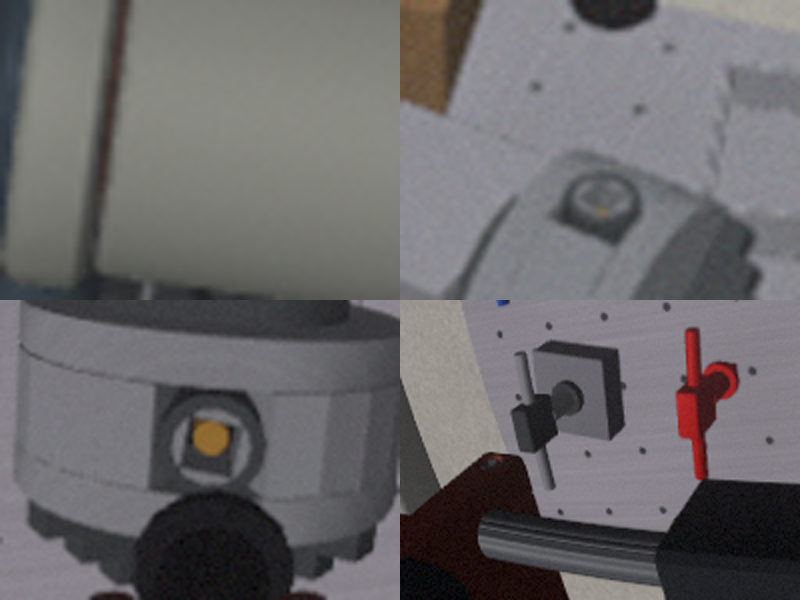

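The plug is out and hanging between the fingers. The socket is open, with the brass pin at wrist pixel (≈288,203). Next, the tray.

```bash
python3 -m crank '[[[0,23.1,4.3],[0,0,0],1.5],[[0,23.1,4.3],[0,0,0],1.5],[[0,23.1,4.3],[0,0,0],1.5],[[0,23.1,4.3],[0,0,0],1.5],[[10,23.1,4.3],[0,0,0],1.5],[[16,23.1,4.3],[0,0,0],1.5],[[16,23.1,4.3],[0,0,0],1.5],[[16,23.1,4.3],[0,0,0],1.5]]' 20
python3 -c "
from h import *
print(go([447,-270,32]).round(2))"
```

```text
t: 3.93
tool_pos: [446.3, -268.0, 108.8]
tcp_rot: [-2.151, 0.14, 2.152]
wrist_force: [1.1, -0.5, -0.8]
finger_gap: 20.5
[ 7.68  0.21 -0.1 ]
```

```bash
python3 -m crank '[[[4,0.2,0],[0,0,0],1.5],[[6.5,0.2,0],[0,0,0],1.5],[[7.3,0.2,0],[0,0,0],1.5],[[7.7,0.2,0],[0,0,0],1.5],[[7.7,0.2,0],[0,0,0],1.5],[[7.7,0.2,0],[0,0,0],1.5],[[7.7,0.2,0],[0,0,0],2.3],[[7.7,0.2,0],[0,0,0],2.8]]' 20
python3 -m crank '[[[0,0,0],[0,0,0],3.5],[[0,0,0],[0,0,0],4.5],[[0,0,0],[0,0,0],5],[[-3,0,0],[0,0,0],5],[[-7,0,0],[0,0,0],5],[[-11,0,0],[0,0,0],5],[[-15,0,0],[0,0,0],5],[[-19,0,0],[0,0,0],5]]'
python3 - <<'E'
from h import *
w=snap('wrist','wrist3'); b=snap('side','side3');a=snap('top','top3')
f=lambda i,x,y,ww,h:cv2.resize(i['color'][y:y+h,x:x+ww,::-1],(400,300),interpolation=cv2.INTER_AREA)
u=proj(a,[457,275,90]).astype(int);v=proj(a,[519,-46,157]).astype(int)
cv2.imwrite('pics/crop3.png',np.vstack([np.hstack([f(w,0,0,560,420),f(b,300,150,120,90)]),np.hstack([f(a,u[0]-32,u[1]-24,64,48),f(a,v[0]-32,v[1]-24,64,48)])]))
print(go([457,275,230]).round(2))
E
```

```text
t: 4.6
tool_pos: [446.9, -270.1, 33.5]
tcp_rot: [-2.155, 0.141, 2.151]
wrist_force: [0.4, 0.6, 0.1]
finger_gap: 26.2
t: 5.27
tool_pos: [446.2, -270.1, 225.6]
tcp_rot: [-2.155, 0.141, 2.151]
wrist_force: [0.1, -1.2, 0.7]
finger_gap: 50.3
[ -0.38 -54.27   6.26]
```

View pics/crop3.png

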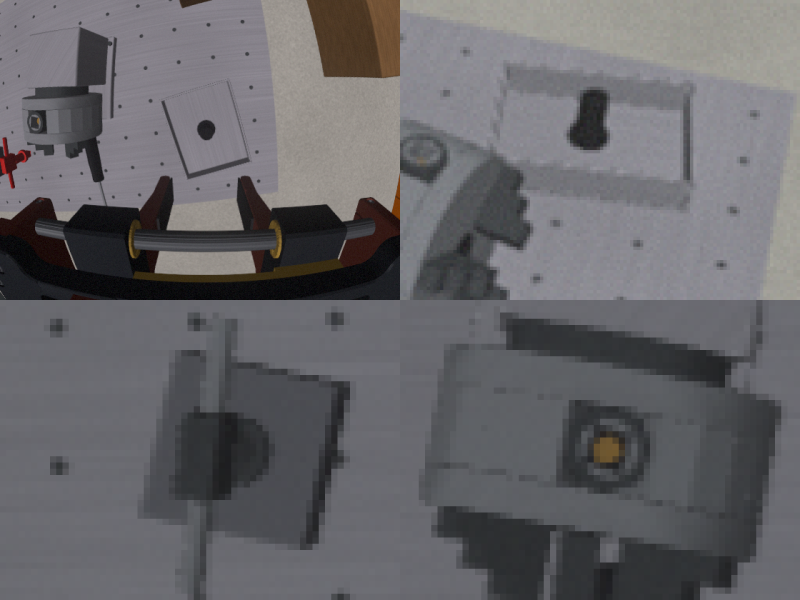

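The plug stands in the tray, seen in both the wrist and side views. On the way to the key I stop with the wrist camera over the socket.

```bash
python3 -m crank '[[[0,-22.2,3],[0,0,0],6],[[0,-22.2,3],[0,0,0],6],[[0,-22.2,3],[0,0,0],6],[[0,-22.2,3],[0,0,0],6],[[0.8,-22.2,3],[0,0,0],6],[[1.7,-22.2,3],[0,0,0],6],[[1.7,-22.2,3],[0,0,0],6],[[1.7,-22.2,3],[0,0,0],6]]'
python3 - <<'E'
from h import *
w=snap('wrist','wrist4');k=proj(w,[519,-46,157],1).astype(int);print(k,w['xyz'])
x,y=k-[28,21]; print(x,y)
c=w['color'][y:y+42,x:x+56,::-1]; cv2.imwrite('pics/crop4.png',cv2.resize(c,(784,588),interpolation=cv2.INTER_CUBIC))
E
```

```text
t: 6.08
tool_pos: [446.7, -46.7, 208.4]
tcp_rot: [-2.162, 0.143, 2.15]
wrist_force: [-0.3, -0.6, -0.8]
finger_gap: 60.0
[272 127] [524.69171895 -56.67406604 393.33709813]
244 106
```

View pics/crop4.png

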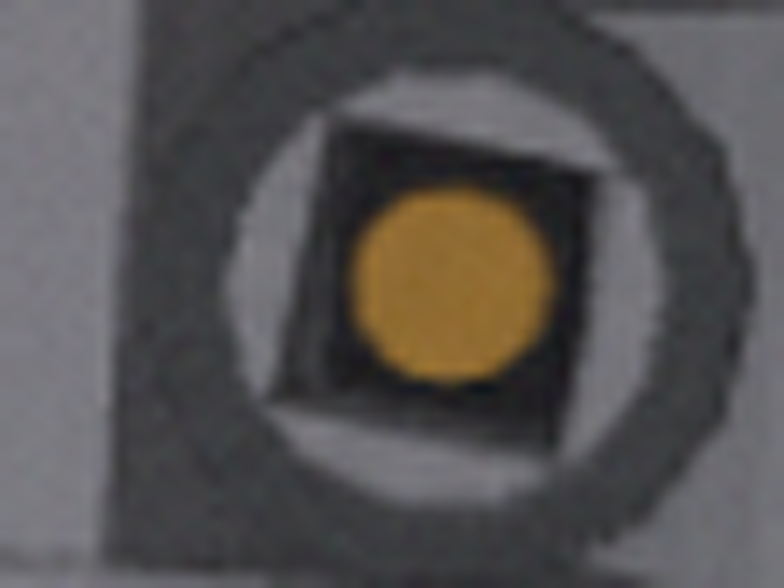

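Run:
```python
from h import *
w=load('wrist4')
C=[onz(w,244+u/14-.0,106+v/14,157,1) for u,v in((332,118),(605,172),(553,455),(272,402))]
print(np.round(C,1),np.mean(C,0))
for i in range(4):
    d=C[(i+1)%4]-C[i];print(np.linalg.norm(d).round(1),np.degrees(np.arctan2(d[1],d[0])).round(1))
print('pin',onz(w,244+451/14,106+285/14,146,1))
a=load('top3');v=proj(a,[519,-46,157]).astype(int)
print('top ring',onz(a,v[0]-32+200/6.25,v[1]-24+149/6.25,157),'pin',onz(a,v[0]-32+207/6.25,v[1]-24+150/6.25,146))
print(go([382,283,200]).round(2))
```

```text
[[529.2 -44.1 157. ]
 [524.6 -57.6 157. ]
 [510.3 -53.  157. ]
 [515.  -39.  157. ]] [519.77740533 -48.41004973 157.        ]
14.3 -109.0
14.9 162.3
14.8 71.5
15.1 -19.6
pin [519.55172298 -48.60611053 146.        ]
top ring [519.46203727 -45.2569839  157.        ] pin [519.29239155 -48.40125418 146.        ]
[  0.74 -31.93  10.77]
```

```bash
python3 -m crank '[[[0,-32,10.8],[0,0,0],6],[[0,-32,10.8],[0,0,0],6],[[0,-32,10.8],[0,0,0],6],[[0,-32,10.8],[0,0,0],6],[[0,-32,10.8],[0,0,0],6],[[0.8,-32,10.8],[0,0,0],6],[[0.8,-32,10.8],[0,0,0],6],[[0.8,-32,10.8],[0,0,0],6]]' 
python3 -m crank '[[[0,0,0],[0,0,0],6],[[0,0,0],[0,0,0],6]]'
python3 - <<'E'
from h import *
w=snap('wrist','wrist5');k=proj(w,[457,275,95],1).astype(int);print(k,w['xyz'])
x,y=k-[80,60]; print(x,y)
c=w['color'][max(y,0):y+120,x:x+160,::-1]; cv2.imwrite('pics/crop5.png',cv2.resize(c,None,fx=5,fy=5,interpolation=cv2.INTER_CUBIC))
E
```

```text
t: 6.8
tool_pos: [383.1, 280.0, 199.8]
tcp_rot: [-2.162, 0.148, 2.146]
wrist_force: [1.1, 0.3, 0.5]
finger_gap: 60.2
t: 6.97
tool_pos: [383.3, 280.4, 199.0]
tcp_rot: [-2.163, 0.148, 2.149]
wrist_force: [-0.2, -0.1, -0.3]
finger_gap: 60.2
[281 123] [461.16875323 270.61686878 383.92265554]
201 63
```

View pics/crop5.png

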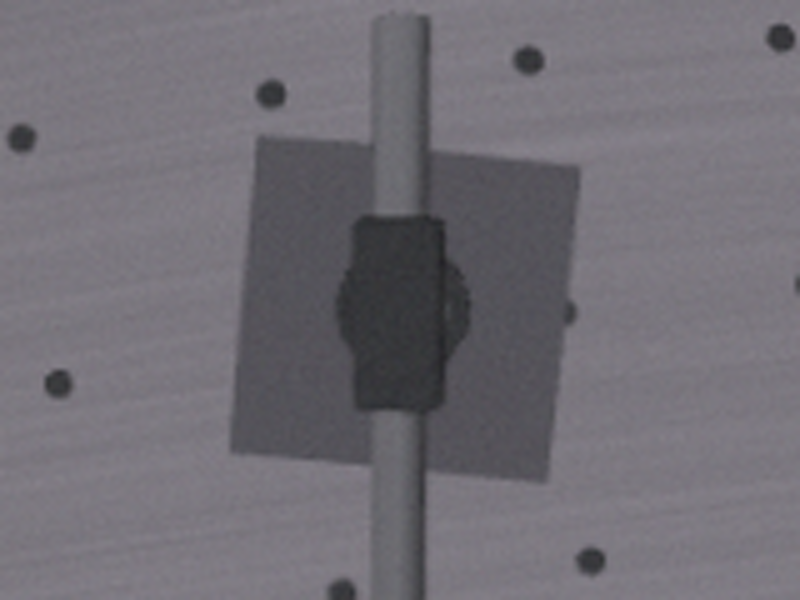

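Run:
```python
from h import *
w=load('wrist5');f=lambda u,v,z:onz(w,201+u/5,63+v/5,z,1)
P=f(401,15,84);Q=f(399,600,84);d=P-Q;print('bar',np.degrees(np.arctan2(d[1],d[0])),np.linalg.norm(d))
C=[f(*c,102) for c in((353,217),(442,217),(442,410),(353,410))];c=np.mean(C,0);print(np.round(C,1),c,[np.linalg.norm(C[i]-C[i-1]).round(1) for i in range(4)])
e=C[0]+C[1]-C[2]-C[3];print('hub ang',np.degrees(np.arctan2(e[1],e[0])))
M=rot(r.state()['tcp_rot']);print('tool y ang',np.degrees(np.arctan2(M[1,1],M[0,1])),M.round(3))
print(go([c[0],c[1],130]).round(2),go([c[0],c[1],73]).round(2))
```

```text
bar -7.810441250360491 109.1297477631773
[[473.2 280.9 102. ]
 [471.1 265.8 102. ]
 [437.9 270.2 102. ]
 [440.  285.4 102. ]] [455.5525569  275.58354983 102.        ] [np.float64(33.5), np.float64(15.2), np.float64(33.5), np.float64(15.4)]
hub ang -7.628758632051417
tool y ang -97.67134409192263 [[ 0.007 -0.133 -0.991]
 [-0.006 -0.991  0.133]
 [-1.     0.005 -0.007]]
[ 6.99 -0.63 -7.11] [12.69 -0.65 -7.07]
```

```bash
python3 -m crank '[[[2,-0.6,-4],[0,-0.4,-0.3],6],[[4,-0.6,-7.1],[0,-0.4,-0.3],6],[[7,-0.6,-7.1],[0,-0.4,-0.3],6],[[7,-0.6,-7.1],[0,-0.4,-0.3],6],[[7,-0.6,-7.1],[0,-0.4,-0.3],6]]' 
python3 -c "
from h import *
print(go([455.5,275.6,73]).round(2),rot(r.state()['tcp_rot']).round(4)[:,0])"
```

```text
t: 7.43
tool_pos: [455.3, 272.7, 128.4]
tcp_rot: [-2.147, 0.15, 2.155]
wrist_force: [0.1, 0.8, 0.9]
finger_gap: 59.6
[ 5.54 -0.31  0.01] [-0.0034 -0.0017 -1.    ]
```

```bash
python3 -m crank '[[[2,-0.3,0],[0,0,0],5],[[4,-0.3,0],[0,0.2,0],5],[[5.5,-0.3,0],[0,0.2,0],5],[[5.5,-0.3,0],[0,0.2,0],5],[[5.5,-0.3,0],[0,0.2,0],5]]' 
python3 -c "
from h import *
print(go([455.5,275.6,73]).round(2),rot(r.state()['tcp_rot']).round(4)[:,0])"
```

```text
t: 7.85
tool_pos: [455.9, 275.3, 75.7]
tcp_rot: [-2.153, 0.15, 2.148]
wrist_force: [-0.8, 0.8, 1.0]
finger_gap: 49.8
[ 0.27 -0.02  0.05] [ 0.002  -0.0012 -1.    ]
```

```bash
python3 -m crank '[[[0.3,0,0],[0,0,0],4],[[0.3,0,0],[0,0,0],3],[[0.3,0,0],[0,0,0],1],[[0.3,0,0],[0,0,0],1],[[0.3,0,0],[0,0,0],1],[[0.3,0,0],[0,0,0],1],[[0.3,0,0],[0,0,0],1],[[0.3,0,0],[0,0,0],1]]' 50
python3 -c "
from h import *
print(r.state()['tool_pos'],r.state()['finger_gap'],rot(r.state()['tcp_rot']).round(4)[:,0])"
```

```text
t: 8.52
tool_pos: [456.1, 275.5, 73.0]
tcp_rot: [-2.153, 0.149, 2.148]
wrist_force: [0.4, 0.4, 1.8]
finger_gap: 15.3
[456.12260449 275.50420429  73.04794961] 15.267742181631828 [ 2.5e-03 -8.0e-04 -1.0e+00]
```

```bash
python3 -m crank '[[[-1,0,0],[0,0,0],1],[[-3,0,0],[0,0,0],1],[[-6,0,0],[0,0,0],1],[[-10,0,0],[0,0,0],1],[[-14,0,0],[0,0,0],1],[[-18.5,0,0],[0,0,0],1],[[-18.5,0,0],[0,0,0],1],[[-18.5,0,0],[0,0,0],1]]' 50
python3 - <<'E'
from h import *
s=r.state();M=rot(s['tcp_rot']);print(s['wrist_force'],go([519.6,-47.8,258]).round(2),M[:,0].round(4),np.degrees(np.arctan2(M[1,1],M[0,1])))
E
```

```text
t: 9.18
tool_pos: [456.5, 276.1, 261.7]
tcp_rot: [-2.157, 0.146, 2.141]
wrist_force: [1.4, 0.4, -4.3]
finger_gap: 14.8
[ 1.3838093   0.38954482 -4.263267  ] [  0.36  31.21 -10.7 ] [ 0.0078  0.0018 -1.    ] -97.90688633376334
```

```bash
python3 -m crank '[[[0,4,-1],[0,0,0],1],[[0,31.2,-10.7],[3,0,0],1],[[0,31.2,-10.7],[6,0,0],1],[[0,31.2,-10.7],[9,0,0],1],[[0,31.2,-10.7],[10.9,0,0],1],[[0,31.2,-10.7],[10.9,0,0],1],[[0,31.2,-10.7],[10.9,0,0],1],[[0,31.2,-10.7],[10.9,0,0],1]]' 50
python3 -m crank '[[[0,0,0],[0,0,0],1],[[0,0,0],[0,0,0],1]]'
python3 - <<'E'
from h import *
s=r.state();M=rot(s['tcp_rot']);print(go([519.6,-47.8,235]).round(2),M[:,0].round(4),np.degrees(np.arctan2(M[1,1],M[0,1])))
E
```

```text
t: 9.85
tool_pos: [518.6, -50.0, 258.1]
tcp_rot: [-2.044, 0.336, 2.04]
wrist_force: [1.3, 0.4, -3.0]
finger_gap: 15.2
t: 10.02
tool_pos: [517.6, -51.9, 253.9]
tcp_rot: [-2.034, 0.34, 2.045]
wrist_force: [-0.4, 0.4, -3.6]
finger_gap: 15.4
[ 1.89 -0.45 -0.06] [-0.0047  0.0035 -1.    ] -109.08967781749163
```

```bash
python3 -m crank '[[[1,-0.45,0],[-0.4,0.3,0.1],1],[[2.5,-0.45,0],[-0.4,0.3,0.1],1],[[2.5,-0.45,0],[-0.4,0.3,0.1],1],[[2.5,-0.45,0],[-0.4,0.3,0.1],1],[[2.5,-0.45,0],[-0.4,0.3,0.1],1],[[2.5,-0.45,0],[-0.4,0.3,0.1],1]]' 50
python3 - <<'E'
from h import *
s=r.state();M=rot(s['tcp_rot']);print(go([519.6,-47.8,229]).round(2),M[:,0].round(4),np.degrees(np.arctan2(M[1,1],M[0,1])))
w=snap('wrist','wrist6');b=snap('side','side6')
k=proj(w,[519.6,-48,157],1).astype(int);v=proj(b,[519.6,-48,157]).astype(int)
x=w['color'][k[1]-56:k[1]+49,k[0]-70:k[0]+70,::-1];y=b['color'][v[1]-40:v[1]+20,v[0]-40:v[0]+40,::-1]
print(k-[70,56],v-[40,40], proj(b,[519.6,-48,157]))
z=lambda i:cv2.resize(i,(400,300),interpolation=cv2.INTER_CUBIC)
cv2.imwrite('pics/crop6.png',np.hstack([z(x),z(y)]))
E
```

```text
t: 10.52
tool_pos: [519.1, -47.0, 229.7]
tcp_rot: [-2.046, 0.335, 2.045]
wrist_force: [-0.5, 0.3, -3.1]
finger_gap: 15.2
[ 0.07  0.07 -0.07] [ 8.e-04  1.e-04 -1.e+00] -108.62954303793053
[217 157] [266 155] [306.83305323 195.4005803 ]
```

View pics/crop6.png

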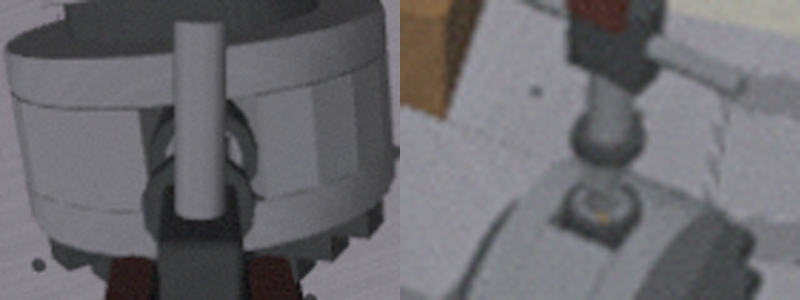

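The side view shows the collar directly above the ring, at about (307.6,182.6) against (305.6,196). The wrist camera matched the gripped key to about 0.6 mm, so I trust its socket fix of (519.7,−48.5) and use it as the target.

```bash
python3 - <<'E'
from h import *
b=load('side6')
print(proj(b,[518.6,-46.9,190.7])-proj(b,[519.7,-48.5,157]),'meas',[2,-13.4]);print(go([520.2,-48.6,222]).round(2))
E
python3 -m crank '[[[0.7,0.13,-0.15],[0,0,0],1],[[0.7,0.13,-0.15],[0,0,0],1],[[0.7,0.13,-0.15],[0,0,0],1],[[0.7,0.13,-0.15],[0,0,0],1],[[0.7,0.13,-0.15],[0,0,0],1],[[0.7,0.13,-0.15],[0,0,0],1]]' 50
python3 -c "
from h import *
print(go([520.2,-48.6,217]).round(2))"
```

```text
[  1.17891505 -12.58146991] meas [2, -13.4]
[ 0.79  0.1  -0.13]
t: 11.12
tool_pos: [520.3, -49.0, 223.0]
tcp_rot: [-2.046, 0.336, 2.044]
wrist_force: [-0.1, 0.2, -3.4]
finger_gap: 15.3
[ 0.6  -0.04  0.02]
```

```bash
python3 -m crank '[[[0.2,-0.03,0],[0,0,0],1],[[0.4,-0.03,0],[0,0,0],1],[[0.6,-0.03,0],[0,0,0],1],[[0.7,-0.03,0],[0,0,0],1],[[0.7,-0.03,0],[0,0,0],1]]' 50
python3 -c "
from h import *
print(r.state()['torque'],go([520.2,-48.6,213]).round(2))"
```

```text
t: 11.53
tool_pos: [520.2, -48.7, 215.5]
tcp_rot: [-2.046, 0.336, 2.045]
wrist_force: [-0.2, -0.4, -4.2]
finger_gap: 15.3
[ 0.07927935  0.02669341 -0.0057454 ] [ 0.25 -0.01  0.01]
```

```bash
python3 -m crank '[[[0.2,0,0],[0,0,0],1],[[0.3,0,0],[0,0,0],1],[[0.4,0,0],[0,0,0],1],[[0.5,0,0],[0,0,0],1],[[0.5,0,0],[0,0,0],1]]' 50
python3 -c "
from h import *
s=r.state();M=rot(s['tcp_rot']);print(s['torque'],go([520.2,-48.6,200]).round(2),np.degrees(np.arctan2(M[1,1],M[0,1])))"
```

```text
t: 11.95
tool_pos: [520.2, -48.7, 210.2]
tcp_rot: [-2.045, 0.336, 2.045]
wrist_force: [0.4, -0.0, -3.3]
finger_gap: 15.3
[ 0.057669    0.0767967  -0.01281608] [ 1.02 -0.01 -0.  ] -108.65957174117285
```

The square is in the hole with no side load. I now push against the spring.

```bash
python3 -m crank '[[[0.2,0,0],[0,0,0],1],[[0.4,0,0],[0,0,0],1],[[0.6,0,0],[0,0,0],1],[[0.8,0,0],[0,0,0],1],[[0.9,0,0],[0,0,0],1],[[0.9,0,0],[0,0,0],1],[[0.9,0,0],[0,0,0],1]]' 60
python3 -m crank '[[[0.1,0,0],[0,0,0],1],[[0.2,0,0],[0,0,0],1],[[0.2,0,0],[0,0,0],1]]'
python3 -c "
from h import *
s=r.state();print(s['torque'],s['wrist_force'])"
```

```text
t: 12.53
tool_pos: [520.6, -48.8, 202.7]
tcp_rot: [-2.048, 0.336, 2.042]
wrist_force: [-0.7, 0.1, 6.6]
finger_gap: 14.7
t: 12.78
tool_pos: [520.8, -48.8, 202.1]
tcp_rot: [-2.05, 0.336, 2.04]
wrist_force: [-1.8, -0.1, 6.7]
finger_gap: 15.1
[0.11612381 0.28917092 0.03479736] [-1.75347788 -0.06807866  6.67453934]
```

```bash
python3 -m crank '[[[0.2,0,0.05],[0,0,0],1],[[0.4,0,0.05],[0,0,0],1],[[0.4,0,0.05],[0,0,0],1],[[0.4,0,0.05],[0,0,0],1]]' 60
python3 -c "
from h import *
s=r.state();M=rot(s['tcp_rot']);print(s['torque'],M.round(4),np.degrees(np.arctan2(M[1,1],M[0,1])))"
```

```text
t: 13.12
tool_pos: [520.8, -48.8, 200.2]
tcp_rot: [-2.054, 0.336, 2.036]
wrist_force: [-2.0, -0.5, 7.3]
finger_gap: 15.3
[ 0.07571095  0.35463869 -0.03925076] [[ 0.0083 -0.32   -0.9474]
 [-0.0013 -0.9474  0.32  ]
 [-1.     -0.0014 -0.0083]] -108.66339537139996
```

```bash
python3 -m crank '[[[0.2,0,0.05],[0,-0.5,0.1],1],[[0.4,0,0.05],[0,-0.8,0.1],1],[[0.4,0,0.05],[0,-0.8,0.1],1],[[0.4,0,0.05],[0,-0.8,0.1],1]]' 60
python3 -c "
from h import *
s=r.state();M=rot(s['tcp_rot']);print(s['torque'],M[:,0].round(4))"
```

```text
t: 13.45
tool_pos: [521.2, -48.8, 200.0]
tcp_rot: [-2.045, 0.335, 2.045]
wrist_force: [-2.4, 0.4, 14.2]
finger_gap: 15.2
[0.12724014 0.52529675 0.01319943] [ 4.e-04  6.e-04 -1.e+00]
```

```bash
python3 -m crank '[[[0.4,0,0.1],[0,0,0],1],[[0.6,0,0.1],[0,0,0],1],[[0.6,0,0.1],[0,0,0],1],[[0.6,0,0.1],[0,0,0],1],[[0.6,0,0.1],[0,0,0],1],[[0.6,0,0.1],[0,0,0],1]]' 60
python3 - <<'E'
from h import *
s=r.state();M=rot(s['tcp_rot']);print(s['torque'],M[:,0].round(4))
b=snap('side','side7');w=snap('wrist','wrist7')
x=b['color'][140:215,260:360,::-1];y=b['color'][150:240,300:420,::-1]
z=lambda i:cv2.resize(i,(400,300),interpolation=cv2.INTER_CUBIC)
cv2.imwrite('pics/crop7.png',np.vstack([np.hstack([z(x),z(y)]),np.hstack([z(b['color'][:,:,::-1]),z(w['color'][:,:,::-1])])]))
E
```

```text
t: 13.95
tool_pos: [521.4, -48.7, 199.9]
tcp_rot: [-2.054, 0.336, 2.036]
wrist_force: [-3.9, 0.8, 20.8]
finger_gap: 15.2
[ 0.1348553   0.93253702 -0.06702961] [ 0.0089 -0.0011 -1.    ]
```

View pics/crop7.png

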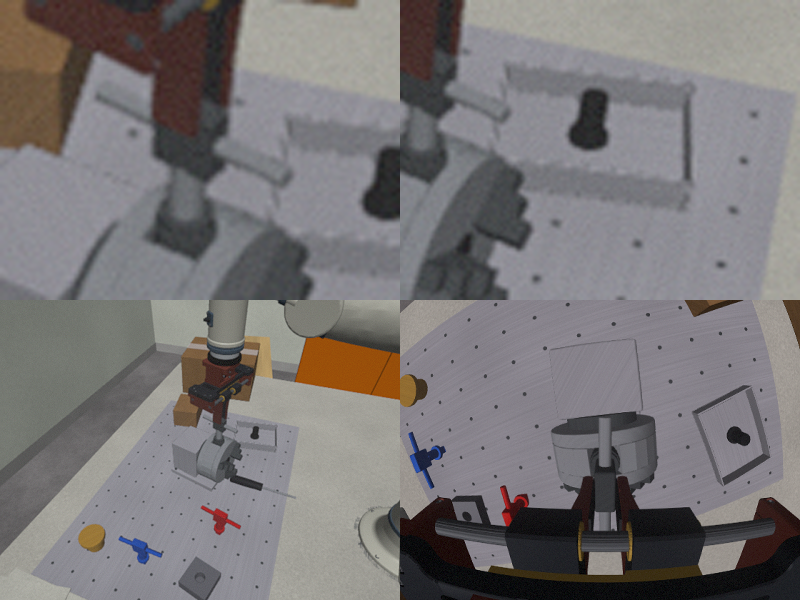

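The side view shows the collar down on the pinion face, the plug standing in the tray and the bystanders unmoved. I take out the half-degree tilt and the side load, then settle.

```bash
python3 -m crank '[[[0.5,0,0.15],[0,-0.9,0],1],[[0.5,0,0.15],[0,-0.9,0],1],[[0.5,0,0.15],[0,-0.9,0],1],[[0.5,0,0.15],[0,-0.9,0],1],[[0.5,0,0.15],[0,-0.9,0],1],[[0.5,0,0.15],[0,-0.9,0],1],[[0.5,0,0.15],[0,-0.9,0],1],[[0.5,0,0.15],[0,-0.9,0],1]]' 60
python3 - <<'E'
from h import *
s=r.state();M=rot(s['tcp_rot']);print(s['torque'],M[:,0].round(4),np.degrees(np.arctan2(M[1,1],M[0,1])))
E
```

```text
t: 14.72
tool_pos: [521.2, -48.7, 199.9]
tcp_rot: [-2.045, 0.334, 2.042]
wrist_force: [-2.0, 0.2, 18.5]
finger_gap: 15.0
[-0.09294172  0.6004638   0.01117818] [ 0.0018  0.0023 -1.    ] -108.68051360752594
```

```bash
python3 -c "
from h import *
print(r.hand_in())
s=r.state();print(s['t'],s['tool_pos'],s['wrist_force'],s['finger_gap'])"
```

```text
the job is handed in; nothing more can be done
None
the job is handed in; nothing more can be done
```

The job is done and handed in at about 14.7 s. I pulled the plug and stood it in the tray, then took the grey key from its stand and turned it about 11° to match the socket. It went into the square hole with no side load. I pressed it home and am still holding it with a 60 N grip.

- **Seating:** the TCP stopped at z = 199.9 mm, against 200 expected with the collar flush. Pushing harder did not move it further. The wrist force was 18.5 N up, so the press on the key is about 21 N against the roughly 11 N spring.
- **Tilt:** the tool is under 0.2° off vertical. A side load of about 2 N and a moment of 0.6 N m remain.
- **Pictures:** the last side view shows the collar down on the socket's face and the plug in the tray. The bush, carton and screwdriver look unmoved.
- **Disagreements:** the cameras differed by 2–3 mm on the socket's y position (−46 from the top view, −48.5 from the wrist). I used the wrist value and the key went in cleanly. The TCP ended about 1 mm further along x than at entry, probably from give in the grip under load.
- **Not checked:** the state could not be read after hand-in, so I have no reading for the final second.

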